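# Load the leaf drilling jig

### The arm

A 6-joint arm with a two-finger parallel gripper is mounted at the origin on a cart in front of the work surface, level with it; the furniture and walls round the work are solid. World frame = base frame: x ahead of the robot, y to its left, z up, the work surface at z = 0. Lengths are in m, angles in rad, forces in N, time in s.
With the tool pointing down it reaches from about 0.35 to 0.975 m from the base axis. Payload 4.9 kg.
Tool frame: the origin (TCP) lies at the very end of the fingers, on their centre line; the grasp point (between the pads) lies 19 mm behind it; y points along the fingers, z is the direction in which the jaws open and shut, and the axes are right-handed (so a half turn about y gives the same grasp; the last joint's range is limited). The gripper opens to 85 mm and grips with 20 to 120 N. Pads are 22 mm wide; open, the fingers measure 114 mm over their backs; the gripper's body (76 mm by 85 mm) begins 54 mm behind the grasp point. The pads swing forward as they close: fully open they stand 13 mm farther back than shut.
Start: joints at [-1.391, 0.053, 1.613, -0, 1.476, -0.119], TCP at [0.184, -0.597, 0.231] pointing down, gripper open.
Joint ranges: [-3.01, 3.01], [-1.01, 2.22], [0.06, 2.58], [-1.02, 4.17], [0.09, 2.62], [-3.14, 3.14]. Speed limits (rad/s): [2.57, 2.57, 3.14, 3.14, 3.14, 3.14].

### API

Orientations are given as a rotation vector (axis times angle).
In Python, from station import ctrl gives the robot as it stands.
- The arm moves only by the tool arm_command, never from a script. Its argument "steps" is a list of rows, each a list of 3 entries, a list of its own where there are three numbers: the shift along the tool's x, y, z in m, then the turn, a rotation vector about the tool's x, y, z in degrees, then the opening, from 0 (shut) to 1 (fully open). In form: [[[dx, dy, dz], [ax, ay, az], gripper], ...]. A call has 1 to 5 rows; each row is the pose to reach, as a shift and turn from the pose measured when the call began, along the tool's axes at that moment; what a row does not reach only later rows make up. A row lasts 1/10 s, in which the tool goes at most 50 mm and 8.59 degrees, less where a joint would pass 70% of its speed; a pose out of reach is approached as far as the arm can. A call with a gripper value outside its range is refused whole. The fingers move at their own pace and stop on an object; "force" is the grip in N (left out, the last holds). Time passes only in rows, so rows that repeat a pose let the fingers close. It gives the time, the measured TCP pose, the force and the opening at its end, in the units of the state.
- ctrl.get_obs(): the state, without advancing time (a new reading comes with each control period).
- ctrl.get_image(name): name is "scene" or "top" or "wrist"; returns a dict with "img" (400x640x3 uint8, red, green, blue), "camera_matrix" (3x3 intrinsics, pixels), "world_from_camera" (4x4, takes a point from camera to world coordinates). Camera axes: x right, y up, looking along -z (the intrinsics and any distortion apply to the point x, -y, -z); pixel columns grow to the right and rows downward; lengths in m; the calibration is good to about 2 mm. The wrist camera is an equidistant fisheye: a pixel r from the principal point sees the ray r / f radians off the axis. A picture is of the moment at which its call begins. There is no depth.
- ctrl.finish_job(): hands the job in, once; it reports no verdict.
Trained networks look in a picture, given as the dict that the camera call returned (one of the last four; its "shot" number tells which), for a name from the list of things; names that differ only in an ending like _2 or _b are one class to them, and where a whole thing is asked for, a point or a joint stands for the part that bears it (a point fixed in the world has none). Each returns a list of dicts, best first, with "confidence" (0 to 1); they miss things now and then, are a little off and sometimes report something else, mostly with a low value. They report only what shows in the picture. A call takes as long as a camera call.
- ctrl.boxes_of(picture, name): "position" ([row, column] in pixels, amid what is visible of it).
The state is a dict: "t": time; "q": joint angles; "dq": joint speeds; "effort": joint torques, N m; "tool_pos": TCP position; "tool_rot": TCP orientation; "contact_force": force on the tool from outside, world axes, zero at the start; "wrist_torque": the same for the moment, N m; "opening": finger opening in m.
Only numpy, scipy, OpenCV 4.12 (cv2) and the standard library are available. Lean on these libraries where they do the work, as an engineer would, in place of code of your own. Each camera call takes 0.05 s, during which the arm holds its last target.

### The job

Load the drilling jig by pushing with the fingertips alone, fingers held together. Push the wooden offcut that lies in the jig fully home into the corner, flat against both the back fence and the side fence, then push the hinged metal drill plate over and down until it lies fully shut on the fences with its lip hooked in front of the offcut. Do not take the offcut or the plate between the fingers or lift the offcut, and leave everything else on the bench where it stands.

Things in the scene. Friction and masses are not known exactly. Their poses are not given: they have to be found in the camera images.
- jig: Wooden drilling jig fixed to the bench: plywood base 180 (x) x 185 (y) x 18 mm, open at the front and right. Origin at the centre of its underside, on the bench top; x from the open front to the back fence, y to the side fence (on the left seen from the front), z up. Base top at z = 18 mm; tops of both fences at z = 40 mm.
- corner (a point): inner corner where the two fence faces meet, on the base's top: x = 55, y = 60, z = 18 mm in the jig's frame, axes as the jig's. The back fence's face runs from here along -y to y = -72 mm (fence 21 mm thick); the side fence's face runs along -x to x = -15 mm (fence 18 mm thick).
- home (a point): where the point piece (middle of the offcut's underside) is when it is fully home against both fences, its long sides along the jig's y: x = 20, y = 10, z = 18 mm in the jig's frame, axes as the jig's
- offcut: plain pale wooden offcut, 100 x 70 x 20 mm, about 90 g; origin at the centre of its underside, axes 0.05 rad off its sides (point piece has true ones). It lies flat on the jig's base, some 30 to 50 mm short of the back fence and 8 to 30 mm short of the side fence, up to 0.25 rad askew.
- piece (a point): middle of the offcut's underside (same point as its origin), axes true to its sides: x along its 100 mm length (roughly the jig's +y), y along its 70 mm width, z up
- drill_plate (a joint): angle of the hinged aluminium drill plate, rad: 0 = shut, lying on the fences; grows as it swings up and back; 1.57 = upright, limit 1.9; starts open at 1.5 to 1.85. Stiff hinge: it stays where it is left; pushing it at the tab takes 2 to 4 N. The plate is 8 mm thick, 110 mm wide (jig's y from -35 to +75 mm), reaches 107 mm from the hinge line, upper face at z = 48 mm when shut.
- hinge (a point): middle of the hinge line, which runs along the jig's y behind the back fence: x = 81, y = 20, z = 44 mm in the jig's frame (mid-thickness of the plate), axes as the jig's
- tab (a point): middle of the upper face of the plate's finger tab, 122 mm from the hinge line; moves with the plate. Tab 40 mm wide, 8 mm thick, its end 133 mm from the hinge line. This upper face looks away from the offcut when the plate stands open and is the side to push. Two 25 mm wide drill bushings, 3 mm proud, sit on it 71 mm from the hinge line, 28 mm either side of the middle.
- lip (a point): middle of the lower edge of the lip under the plate's front edge; moves with the plate. The lip is 8 mm thick (99 to 107 mm from the hinge line), as wide as the plate, and reaches 12 mm below the plate's underside. Shut, it stands 3 mm in front of an offcut that is home; if the offcut is not home the lip lands on top of it and the plate cannot shut.
- cup_5: Bystander: small turned wooden cup, 52 mm wide, 50 mm tall, standing near the front of the jig; origin at the centre of its underside
- cup_4: Bystander: small turned wooden cup, 53 mm wide, 60 mm tall, standing behind the jig; origin at the centre of its underside
- cup_3: Bystander: small turned wooden cup with a felt inlay, 52 mm wide, 46 mm tall, behind the jig; origin at the centre of its underside
- sanding_block: Bystander: cork sanding block wrapped in grit paper, 112 x 123 x 35 mm, right of the lidded box; origin at the centre of its underside
- masking_roll: Bystander: roll of masking tape lying flat, 96 mm wide, 25 mm tall, at the front right of the bench; origin at the centre of its underside
- punch_green: Bystander: arch punch standing upright on its ring, 34 x 38 x 135 mm, right of the lidded box; origin at the centre of its underside
- nail_tin: Bystander: round tin, 75 mm wide, 58 mm tall, right of the bench vice; origin at the centre of its underside

How it is judged:
By the outcome, as a careful person would: the job done as asked, in the order asked, and still so for the second after the job is handed in, with the robot touching nothing.
It also fails if it takes over 51 s, if anything falls off the work surface, if the arm or the gripper's body presses on something with over 40 N, if the wrist force passes 120 N, or if a joint passes its speed limit or range.

## Working session

There is one attempt and no reset: what is moved stays moved. The work goes in short steps, Python scripts to look and compute and a tool call to move; the robot and the scene stay as the last step left them, time stands still between calls to the robot, and variables do not carry over. Pictures are saved under pics/ and viewed, and the job is handed in when it is done.

Besides the shell and the picture viewer there is one more tool, called as name(argument=value, ...), one argument or row to a line, values as JSON. arm_command: Moves the arm, as the interface text tells. Its arguments: {"type":"object","properties":{"steps":{"type":"array"},"force":{"type":"number"}},"required":["steps"]}

```bash
ls; mkdir -p pics; python3 - <<'E'
from station import ctrl
import cv2,pickle
o=ctrl.get_obs();print(o)
for n in ["scene","top"]:
    p=ctrl.get_image(n);pickle.dump(p,open(f'{n}0.pkl','wb'))
    cv2.imwrite(f'pics/{n}0.png',p['img'][:,:,::-1]);print(p['camera_matrix'],p['world_from_camera'])
    for k in ['jig','offcut','drill_plate','tab','lip','cup_5','cup_4','cup_3','hinge','corner','piece','masking_roll']:
        try: print(k,[(x['position'],x['confidence']) for x in ctrl.boxes_of(p,k)][:3])
        except Exception as e: print(k,e)
E
```

```text
pics
{'t': 0.0, 'q': array([-1.39097532e+00,  5.33426771e-02,  1.61429501e+00,  2.91458329e-06,
        1.47600327e+00, -1.18980770e-01]), 'dq': array([-0.00055346, -0.0004735 , -0.000554  , -0.0007912 , -0.00083731,
        0.00042419]), 'effort': array([ 7.51889947e-04, -3.93676400e+01, -3.70179927e+01, -2.35974875e-05,
        6.94304341e-03, -1.38453140e-05]), 'tool_pos': array([ 0.18388478, -0.59668379,  0.23007121]), 'tool_rot': array([-0.31024393,  2.06283781, -2.0585711 ]), 'contact_force': array([-0.9720364 ,  0.93429583, -0.79850354]), 'wrist_torque': array([-0.02160738,  0.03988643, -0.01285508]), 'opening': 0.08585615637916691}
[[403.4026345    0.         323.44608666]
 [  0.         403.4026345  201.17744026]
 [  0.           0.           1.        ]] [[-0.53676721  0.58573936 -0.60728113 -0.22595258]
 [-0.84368607 -0.36524099  0.39343721  0.71824866]
 [ 0.0086477   0.72353882  0.69022952  0.86435579]
 [ 0.          0.          0.          1.        ]]
jig [([241.7, 270.9], 0.8), ([238.5, 373.9], 0.23)]
offcut [([240.9, 296.6], 0.63)]
drill_plate [([219.8, 253.3], 0.88),
[... 794 characters left out ...]
6970e-02  1.16189763e-01  9.93155710e-01  1.04980740e+00]
 [ 0.00000000e+00  0.00000000e+00  0.00000000e+00  1.00000000e+00]]
jig [([201.8, 241.2], 0.92)]
offcut [([217.1, 262.7], 0.83), ([204.0, 243.0], 0.67), ([141.4, 311.0], 0.35)]
drill_plate []
tab [([189.7, 217.1], 0.77)]
lip [([191.8, 218.1], 0.75)]
cup_5 [([133.9, 279.0], 0.94), ([260.3, 333.3], 0.89), ([140.8, 311.6], 0.54)]
cup_4 [([133.9, 279.0], 0.94), ([260.3, 333.3], 0.89), ([140.8, 311.6], 0.54)]
cup_3 [([133.9, 279.0], 0.94), ([260.3, 333.3], 0.89), ([140.8, 311.6], 0.54)]
hinge [([202.5, 244.4], 0.74)]
corner [([204.8, 246.2], 0.69)]
piece [([219.9, 261.5], 0.83), ([211.3, 172.8], 0.47)]
masking_roll [([231.4, 454.3], 0.63)]
```

View pics/top0.png

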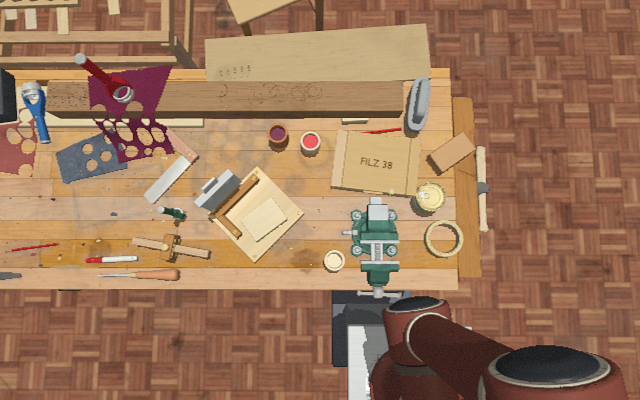

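```bash
python3 - <<'E'
import cv2
a=cv2.imread('pics/top0.png')[120:300,160:380]; cv2.imwrite('pics/top0c.png',cv2.resize(a,(733,600),interpolation=cv2.INTER_CUBIC))
a=cv2.imread('pics/scene0.png')[150:310,180:400]; cv2.imwrite('pics/scene0c.png',cv2.resize(a,(792,576),interpolation=cv2.INTER_CUBIC))
E
```

```text
(no output)
```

View pics/top0c.png

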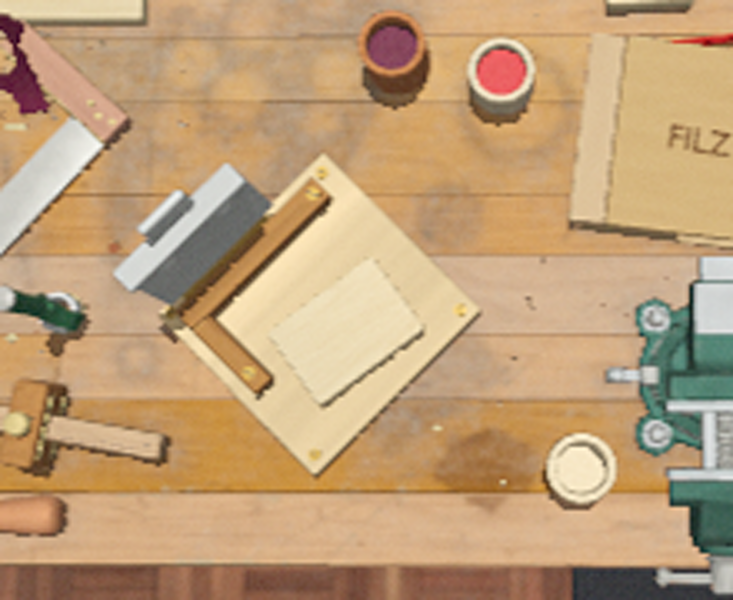

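View pics/scene0c.png

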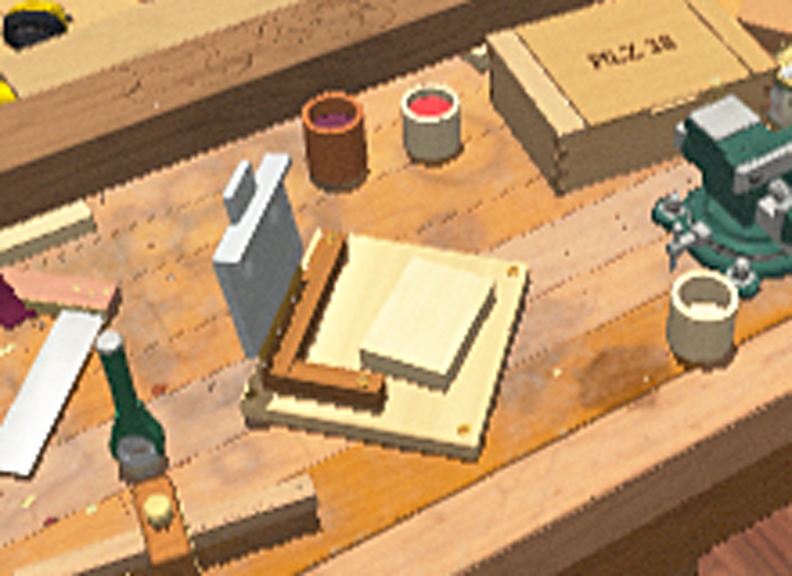

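View pics/scene0.png

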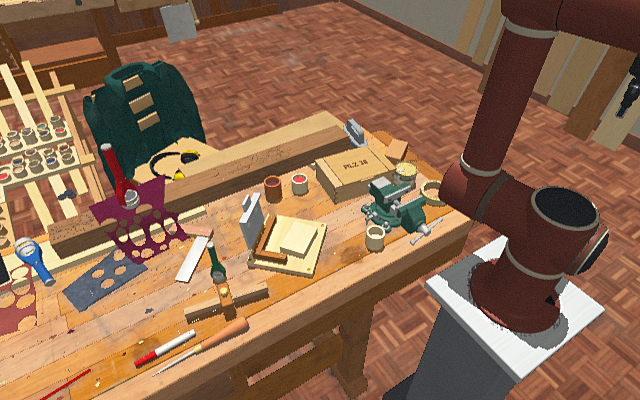

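```bash
cat > h.py <<'E'
import numpy as np,pickle,cv2
def proj(p,P):
    K=p['camera_matrix'];T=np.linalg.inv(p['world_from_camera'])
    P=np.atleast_2d(P);c=P@T[:3,:3].T+T[:3,3]
    x,y,z=c[:,0],-c[:,1],-c[:,2]
    if p.get('fish'):
        r=np.hypot(x,y);th=np.arctan2(r,z);s=th/np.maximum(r,1e-9)
        return np.c_[K[0,2]+K[0,0]*x*s,K[1,2]+K[1,1]*y*s]
    return np.c_[K[0,2]+K[0,0]*x/z,K[1,2]+K[1,1]*y/z]
def ray(p,uv,h):
    K=p['camera_matrix'];T=p['world_from_camera']
    a=(uv[0]-K[0,2])/K[0,0];b=(uv[1]-K[1,2])/K[1,1]
    if p.get('fish'):
        r=np.hypot(a,b);d=np.array([a/r*np.sin(r),-b/r*np.sin(r),-np.cos(r)])
    else: d=np.array([a,-b,-1.])
    d=T[:3,:3]@d;o=T[:3,3]
    return o+d*(h-o[2])/d[2]
def se2(j,P):
    P=np.atleast_2d(np.array(P,float));c,s=np.cos(j[2]),np.sin(j[2])
    return np.c_[j[0]+c*P[:,0]-s*P[:,1],j[1]+s*P[:,0]+c*P[:,1],P[:,2]]
def lines(j,q,th):
    """segments for jig j (m,rad), offcut piece pose q in jig frame (x,y,yaw rel) , plate th"""
    L=[]
    def poly(pts,col,close=True):
        n=len(pts)
        for i in range(n if close else n-1): L.append((pts[i],pts[(i+1)%n],col))
    for z in (.018,): poly(se2(j,[[.09,-.0925,z],[-.09,-.0925,z],[-.09,.0925,z],[.09,.0925,z]]),(0,0,255))
    poly(se2(j,[[.055,.06,.04],[.055,-.072,.04],[.076,-.072,.04],[.076,.078,.04],[-.015,.078,.04],[-.015,.06,.04]]),(255,0,0))
    for z in (.018,.038):
        b=se2(q,[[.035,.05,z],[.035,-.05,z],[-.035,-.05,z],[-.035,.05,z]]);poly(se2(j,b),(0,255,0))
    def pl(r,y,n): # r from hinge, n normal offset above mid
        return [.081-r*np.cos(th)+n*np.sin(th)*1, y, .044+r*np.sin(th)+n*np.cos(th)]
    for n in (.004,-.004):
        poly(se2(j,[pl(0,-.035,n),pl(.107,-.035,n),pl(.107,.075,n),pl(0,.075,n)]),(255,0,255))
    for n in (.004,-.004):
        poly(se2(j,[pl(.107,0,n),pl(.133,0,n),pl(.133,.04,n),pl(.107,.04,n)]),(255,255,0))
    poly(se2(j,[pl(.107,-.035,-.016),pl(.107,.075,-.016),pl(.099,.075,-.016),pl(.099,-.035,-.016)]),(0,255,255))
    return L
def draw(p,box,scale,fn,j,q,th):
    x0,y0,x1,y1=box
    im=cv2.resize(p['img'][y0:y1,x0:x1,::-1],None,fx=scale,fy=scale,interpolation=cv2.INTER_CUBIC)
    for a,b,c in lines(j,q,th):
        u=(proj(p,[a,b])-[x0,y0]+.5)*scale-.5
        cv2.line(im,tuple(int(v) for v in u[0].round()),tuple(int(v) for v in u[1].round()),c,1)
    cv2.imwrite(fn,im)
E
cat > fit0.py <<'E'
from h import *
from scipy.optimize import least_squares
t=pickle.load(open('top0.pkl','rb'));s=pickle.load(open('scene0.pkl','rb'))
ct=lambda u,v:[(u+.5)/3.333-.5+160,(v+.5)/3.333-.5+120]
cs=lambda u,v:[(u+.5)/3.6-.5+180,(v+.5)/3.6-.5+150]
B=dict(br=[.09,-.0925,.018],fr=[-.09,-.0925,.018],fl=[-.09,.0925,.018])
obs=[(t,B['br'],ct(322,153)),(t,B['fr'],ct(480,312)),(t,B['fl'],ct(315,471)),(s,B['fr'],cs(525,265)),(s,B['fl'],cs(478,450))]
f=lambda j:np.concatenate([proj(p,se2(j,P))[0]-uv for p,P,uv in obs])
c=ray(t,ct(322,312),.018)
r=least_squares(f,[c[0],c[1],.78]);j=r.x;print(j,r.fun.round(1))
O=[[.035,-.05,.038],[-.035,-.05,.038],[-.035,.05,.038],[.035,.05,.038]]
ob=list(zip([t]*4,O,[ct(372,258),ct(423,327),ct(324,404),ct(273,333)]))+list(zip([s]*3,O[1:],[cs(495,288),cs(447,376),cs(362,350)]))
g=lambda q:np.concatenate([proj(p,se2(j,se2(q,P)))[0]-uv for p,P,uv in ob])
r=least_squares(g,[-.02,-.01,0]);q=r.x;print(q,r.fun.round(1))
th=1.7
import sys
if len(sys.argv)>1: th=float(sys.argv[1])
draw(t,(205,160,310,265),5.5,'pics/ft.png',j,q,th);draw(s,(235,180,335,285),5.5,'pics/fs.png',j,q,th)
np.save('jig.npy',j);np.save('q.npy',q)
E
python3 fit0.py
```

```text
[0.43771721 0.40257965 0.78838784] [-0.4 -0.4 -0.2 -0.7 -1.3  2.1  1.6 -1.3 -0.3 -1.4]
[-0.03113667 -0.00655664 -0.14420876] [-0.3 -0.   0.4  0.9 -1.3  1.2 -1.9  0.6  1.  -3.   0.5 -1.2 -0.2 -1.4]
```

View pics/ft.png

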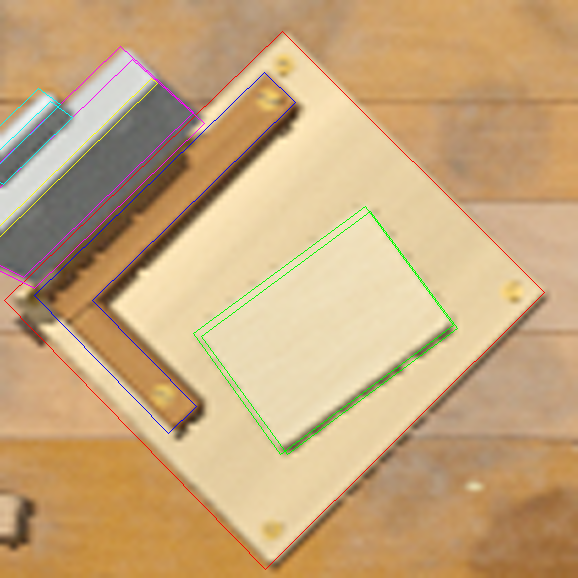

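View pics/fs.png

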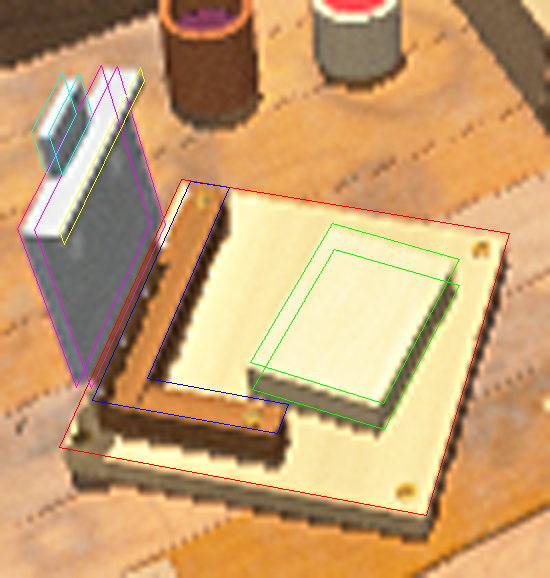

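```bash
cat >> h.py <<'E'
from scipy.spatial.transform import Rotation as Ro
def cmd(o,P,R):
    """tool-frame shift and turn(deg) from obs o to world pose"""
    R0=Ro.from_rotvec(o['tool_rot']);return (R0.inv().apply(np.array(P)-o['tool_pos'])).round(4),(R0.inv()*R).as_rotvec(degrees=True).round(1)
def Rjig(j,sg=1,pitch=0):
    y=np.array([0,0,-1.]);z=sg*np.array([-np.sin(j[2]),np.cos(j[2]),0]);x=np.cross(y,z)
    return Ro.from_matrix(np.c_[x,y,z])
def J2W(j,P): return se2(j,np.array(P)/1000.)[0]
E
python3 - <<'E'
from h import *
from station import ctrl
o=ctrl.get_obs();j=np.load('jig.npy')
print(Ro.from_rotvec(o['tool_rot']).as_matrix().round(2))
for s in(1,-1): print(Rjig(j,s).as_matrix().round(2)); print(cmd(o,[.5,-.1,.28],Rjig(j,s)))
for n,P in dict(front=[-70,-10,25],side=[10,-85,25],tab=[110,20,150]).items(): print(n,J2W(j,P))
t=pickle.load(open('top0.pkl','rb'))
print(Ro.from_rotvec(o['tool_rot']).magnitude())
for c in [(279,134),(311,141),(333,260)]: print(ray(t,c,.05))
E
```

```text
[[-0.96  0.    0.29]
 [-0.29 -0.   -0.96]
 [ 0.   -1.    0.  ]]
[[ 0.7   0.   -0.71]
 [ 0.71  0.    0.7 ]
 [ 0.   -1.    0.  ]]
(array([-0.4484, -0.0487, -0.3822]), array([ -0. , 151.9,  -0. ]))
[[-0.7   0.    0.71]
 [-0.71  0.   -0.7 ]
 [ 0.   -1.    0.  ]]
(array([-0.4484, -0.0487, -0.3822]), array([ -0. , -28.1,   0. ]))
front [0.39546012 0.34588452 0.025     ]
side [0.50505061 0.34974771 0.025     ]
tab [0.50108172 0.49469338 0.15      ]
2.930696891127601
[0.64258198 0.33695522 0.05      ]
[0.62374731 0.25347953 0.05      ]
[0.31785333 0.19743341 0.05      ]
```

arm_command(
  steps=[
    [[-0.04, -0.01, -0.02], [0, -8, 0], 0],
    [[-0.08, -0.02, -0.04], [0, -16, 0], 0],
    [[-0.12, -0.03, -0.06], [0, -24, 0], 0],
    [[-0.16, -0.04, -0.09], [0, -32, 0], 0],
    [[-0.2, -0.05, -0.12], [0, -40, 0], 0],
  ],
  force=40,
)

```text
t: 1.8
tool_pos: [0.3396, -0.4238, 0.2814]
tool_rot: [-0.884, 1.614, -1.615]
contact_force: [1.2, -0.0, 0.6]
opening: 0.0118
```

```bash
cat > st.py <<'E'
from h import *
from station import ctrl
import sys
j=np.load('jig.npy')
def Rx(): 
    c,s=np.cos(j[2]),np.sin(j[2]);y=np.array([0,0,-1.]);z=np.array([c,s,0]);return Ro.from_matrix(np.c_[np.cross(y,z),y,z])
def st():
    o=ctrl.get_obs();R=Rx()
    d=o['tool_pos']-[j[0],j[1],0];c,s=np.cos(j[2]),np.sin(j[2])
    f=o['contact_force']
    print('t %.2f'%o['t'],'tcp',o['tool_pos'].round(4),'jig',(1000*np.array([c*d[0]+s*d[1],-s*d[0]+c*d[1],d[2]])).round(1),'F jig',np.round([c*f[0]+s*f[1],-s*f[0]+c*f[1],f[2]],1),'open',round(o['opening'],4),'q',o['q'].round(2))
    return o,R
if __name__=='__main__':
    o,R=st()
    for a in sys.argv[1:]:
        if a[0]=='w': P=[float(v) for v in a[1:].split(',')]
        else: P=J2W(j,[float(v) for v in a.split(',')])
        print(a,*cmd(o,P,R))
E
python3 st.py w.48,-.2,.28 w.48,.03,.28 w.40,.25,.28 -- -95,-8,60
```

```text
t 1.80 tcp [ 0.3396 -0.4238  0.2814] jig [-655.3 -513.   281.4] F jig [ 0.8 -0.9  0.6] open 0.0118 q [-1.03 -0.17  1.74  0.    1.57 -0.46]
w.48,-.2,.28 [-0.2642  0.0014 -0.0022] [ -0.  -77.7   0. ]
w.48,.03,.28 [-0.458   0.0013 -0.126 ] [ -0.  -77.7   0. ]
w.40,.25,.28 [-0.6004  0.0013 -0.3119] [ -0.  -77.7   0. ]Traceback (most recent call last):
  File "st.py", line 17, in <module>
    else: P=J2W(j,[float(v) for v in a.split(',')])
                   ~~~~~^^^
ValueError: could not convert string to float: '--'
```

arm_command(
  steps=[
    [[-0.05, 0, 0], [0, -8, 0], 0],
    [[-0.1, 0, 0], [0, -16, 0], 0],
    [[-0.15, 0, 0], [0, -24, 0], 0],
    [[-0.2, 0, 0], [0, -32, 0], 0],
    [[-0.25, 0, -0.01], [0, -40, 0], 0],
  ],
)

```text
t: 2.3
tool_pos: [0.4658, -0.2085, 0.2816]
tool_rot: [-1.27, 1.108, -1.11]
contact_force: [0.6, -0.9, -0.0]
opening: -0.0003
```

```bash
python3 st.py w.48,.03,.28 w.40,.25,.28
```

```text
t 2.30 tcp [ 0.4658 -0.2085  0.2816] jig [-413.6 -450.7  281.6] F jig [-0.2 -1.1 -0. ] open -0.0003 q [-0.57 -0.25  1.81  0.    1.58 -0.7 ]
w.48,.03,.28 [-0.2344  0.0015  0.0463] [ -0.  -37.4   0.1]
w.40,.25,.28 [-0.4632  0.0012 -0.0033] [ -0.  -37.4   0.1]
```

arm_command(
  steps=[
    [[-0.05, 0, 0.01], [0, -8, 0], 0],
    [[-0.1, 0, 0.02], [0, -16, 0], 0],
    [[-0.15, 0, 0.03], [0, -24, 0], 0],
    [[-0.2, 0, 0.037], [0, -32, 0], 0],
    [[-0.25, 0, 0.04], [0, -37.4, 0], 0],
  ],
)

```text
t: 2.8
tool_pos: [0.4719, 0.0412, 0.2817]
tool_rot: [-1.483, 0.607, -0.61]
contact_force: [1.7, -0.0, 0.0]
opening: -0.0001
```

```bash
python3 st.py w.40,.25,.28 " -95,-8,160"  " -95,-8,60"
```

```text
t 2.80 tcp [0.4719 0.0412 0.2817] jig [-232.2 -279.   281.7] F jig [ 1.2 -1.2  0. ] open -0.0001 q [-0.07 -0.35  1.89 -0.    1.6  -0.86]
w.40,.25,.28 [-0.1977  0.0014  0.0982] [-0.1  0.2  0.1]
 -95,-8,160 [-0.2706  0.1214  0.1382] [-0.1  0.2  0.1]
 -95,-8,60 [-0.2708  0.2214  0.138 ] [-0.1  0.2  0.1]
```

arm_command(
  steps=[
    [[-0.04, 0, 0.02], [0, 0, 0], 0],
    [[-0.08, 0, 0.04], [0, 0, 0], 0],
    [[-0.125, 0.02, 0.06], [0, 0, 0], 0],
    [[-0.165, 0.04, 0.08], [0, 0, 0], 0],
    [[-0.21, 0.06, 0.1], [0, 0, 0], 0],
  ],
)

```text
t: 3.3
tool_pos: [0.3936, 0.257, 0.2232]
tool_rot: [-1.482, 0.606, -0.611]
contact_force: [1.1, 0.5, -0.3]
opening: 0.0002
```

```bash
python3 st.py " -95,-8,60"; python3 - <<'E'
from h import *
from station import ctrl
p=ctrl.get_image('wrist');pickle.dump(p,open('w1.pkl','wb'));cv2.imwrite('pics/w1.png',p['img'][:,:,::-1])
p['fish']=1;j=np.load('jig.npy');q=np.load('q.npy')
draw(p,(0,0,640,400),1.25,'pics/w1d.png',j,q,1.68);print(p['camera_matrix'][0,0])
E
```

```text
t 3.30 tcp [0.3936 0.257  0.2232] jig [-134.3  -71.4  223.2] F jig [ 1.2 -0.4 -0.3] open 0.0002 q [ 0.42 -0.33  1.97 -0.    1.5  -0.37]
 -95,-8,60 [-0.0636  0.1631  0.0392] [-0.1  0.2  0.1]
309.70691628693146
```

View pics/w1d.png

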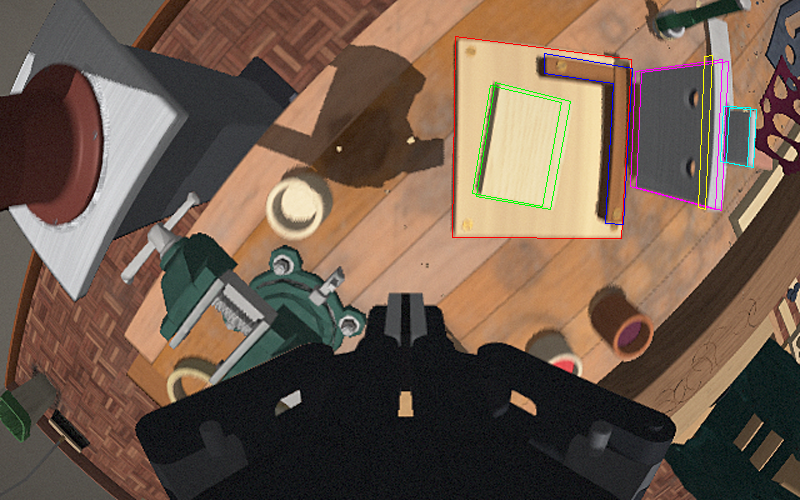

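arm_command(
  steps=[
    [[-0.03, 0.04, 0.01], [0, 0, 0], 0],
    [[-0.0635, 0.08, 0.035], [0, 0, 0], 0],
    [[-0.0635, 0.13, 0.038], [0, 0, 0], 0],
    [[-0.0635, 0.175, 0.038], [0, 0, 0], 0],
    [[-0.0635, 0.199, 0.038], [0, 0, 0], 0],
  ],
)

```text
t: 3.85
tool_pos: [0.3671, 0.3329, 0.0168]
tool_rot: [-1.489, 0.609, -0.597]
contact_force: [-0.6, 0.5, -0.3]
opening: -0.0001
```

```bash
python3 st.py " -95,-8,24"
```

```text
t 3.85 tcp [0.3671 0.3329 0.0168] jig [-99.3   1.   16.8] F jig [-0.1  0.8 -0.3] open -0.0001 q [ 0.58 -0.01  2.06  0.01  1.09 -0.22]
 -95,-8,24 [ 0.009  -0.0072  0.0041] [ 0.3  0.7 -0.3]
```

arm_command(
  steps=[
    [[0.009, -0.009, 0.002], [0.3, 0.7, -0.3], 0],
    [[0.009, -0.007, 0.006], [0.3, 0.7, -0.3], 0],
    [[0.009, -0.007, 0.01], [0.3, 0.7, -0.3], 0],
  ],
)

```text
t: 4.15
tool_pos: [0.3831, 0.3349, 0.0268]
tool_rot: [-1.478, 0.611, -0.614]
contact_force: [0.0, -0.7, 0.1]
opening: 0.0002
```

```bash
python3 st.py " -50,-8,25"
```

```text
t 4.15 tcp [0.3831 0.3349 0.0268] jig [-86.5  -9.   26.8] F jig [-0.5 -0.5  0.1] open 0.0002 q [ 0.57 -0.    2.04  0.    1.1  -0.22]
 -50,-8,25 [-0.001   0.002   0.0364] [-0.3 -0.1  0. ]
```

arm_command(
  steps=[
    [[-0.001, 0.002, 0.006], [0, 0, 0], 0],
    [[-0.001, 0.002, 0.012], [0, 0, 0], 0],
    [[-0.001, 0.002, 0.018], [0, 0, 0], 0],
    [[-0.001, 0.002, 0.024], [0, 0, 0], 0],
    [[-0.001, 0.002, 0.03], [0, 0, 0], 0],
  ],
)

```text
t: 4.65
tool_pos: [0.4047, 0.3575, 0.027]
tool_rot: [-1.478, 0.61, -0.615]
contact_force: [-3.1, -3.3, 8.7]
opening: -0.0005
```

```bash
python3 st.py " -30,-8,25"; cat > wi.py <<'E'
from h import *
from station import ctrl
import sys
n=sys.argv[1];cam=sys.argv[2] if len(sys.argv)>2 else 'wrist'
p=ctrl.get_image(cam)
if cam=='wrist': p['fish']=1
pickle.dump(p,open(n+'.pkl','wb'))
j=np.load('jig.npy')
th=float(sys.argv[3]) if len(sys.argv)>3 else 1.7
draw(p,dict(wrist=(0,0,640,400),top=(190,140,310,260),scene=(215,170,345,290))[cam],dict(wrist=1.25,top=5,scene=5)[cam],f'pics/{n}.png',j,[.02,.01,0],th)
E
python3 wi.py w2
```

```text
t 4.65 tcp [0.4047 0.3575 0.027 ] jig [-55.3  -8.4  27. ] F jig [-4.5 -0.1  8.7] open -0.0005 q [ 0.59  0.07  1.96 -0.    1.1  -0.2 ]
 -30,-8,25 [-0.0004  0.0021  0.0253] [-0.3 -0.1  0.1]
```

View pics/w2.png

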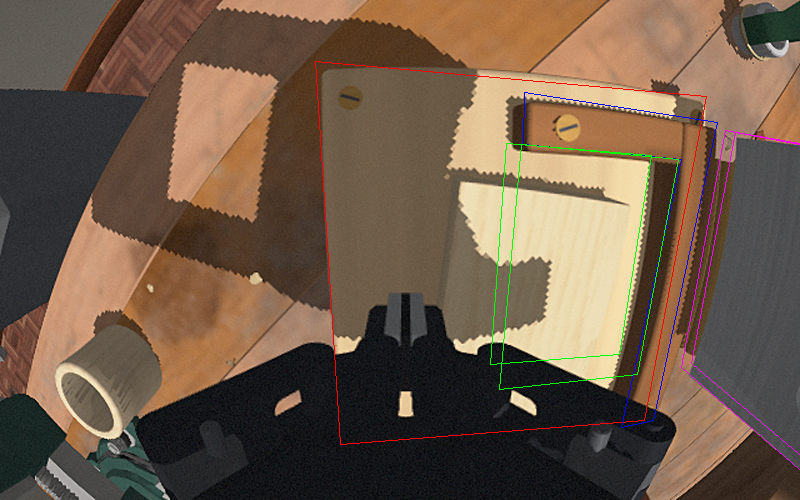

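```bash
cat > bp.py <<'E'
from h import *
import sys
p=pickle.load(open(sys.argv[1]+'.pkl','rb'));sc=float(sys.argv[2]);h=float(sys.argv[3]);x0,y0=eval(sys.argv[4]) if len(sys.argv)>5 and sys.argv[4][0]=='(' else (0,0)
j=np.load('jig.npy');c,s=np.cos(j[2]),np.sin(j[2])
for a in sys.argv[4:]:
    if a[0]=='(':continue
    u,v=map(float,a.split(','));P=ray(p,((u+.5)/sc-.5+x0,(v+.5)/sc-.5+y0),h)
    d=P-[j[0],j[1],0];print(a,(1000*np.array([c*d[0]+s*d[1],-s*d[0]+c*d[1]])).round(1))
E
python3 bp.py w2 1.25 .038 460,180 630,205 440,335 445,290 603,370
python3 bp.py w2 1.25 .040 513,103 523,152 655,160 710,126
python3 - <<'E'
import cv2,pickle
p=pickle.load(open('w2.pkl','rb'));cv2.imwrite('pics/w2z.png',cv2.resize(p['img'][80:310,240:580,::-1],None,fx=2.3,fy=2.3,interpolation=cv2.INTER_CUBIC))
E
```

```text
460,180 [-36.3  46.9]
630,205 [32.  39.8]
440,335 [-41.6 -12.2]
445,290 [-40.4   6.7]
603,370 [ 33.9 -34.7]
513,103 [-18.8  73.9]
523,152 [-14.9  57.3]
655,160 [41.1 58.3]
710,126 [71.5 75.7]
```

View pics/w2z.png

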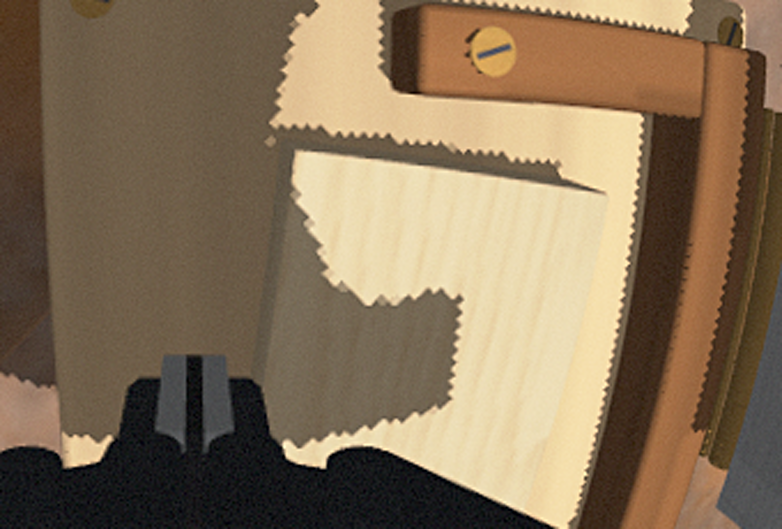

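arm_command(
  steps=[
    [[0, -0.002, 0], [0, 0, 0], 0],
    [[0, -0.002, 0], [0, 0, 0], 0],
  ],
)

```text
t: 4.9
tool_pos: [0.4064, 0.359, 0.0302]
tool_rot: [-1.474, 0.608, -0.616]
contact_force: [0.3, -0.8, 0.5]
opening: -0.0001
```

```bash
python3 st.py " -30,-8,29"
```

```text
t 4.90 tcp [0.4064 0.359  0.0302] jig [-53.   -8.5  30.2] F jig [-0.3 -0.7  0.5] open -0.0001 q [ 0.59  0.07  1.96  0.    1.11 -0.2 ]
 -30,-8,29 [-0.0005  0.0014  0.023 ] [-0.5 -0.1  0.1]
```

arm_command(
  steps=[
    [[0, 0.001, 0.004], [0, 0, 0], 0],
    [[0, 0.001, 0.008], [0, 0, 0], 0],
    [[0, 0.001, 0.012], [0, 0, 0], 0],
    [[0, 0.001, 0.016], [0, 0, 0], 0],
    [[0, 0.001, 0.02], [0, 0, 0], 0],
  ],
)

```text
t: 5.4
tool_pos: [0.4207, 0.3732, 0.0297]
tool_rot: [-1.475, 0.608, -0.616]
contact_force: [-1.5, -3.6, 5.2]
opening: 0.0002
```

```bash
python3 st.py " -25,-8,29"
```

```text
t 5.40 tcp [0.4207 0.3732 0.0297] jig [-32.8  -8.7  29.7] F jig [-3.6 -1.5  5.2] open 0.0002 q [ 0.59  0.11  1.91 -0.    1.11 -0.19]
 -25,-8,29 [-0.0007  0.0007  0.0078] [-0.5 -0.1  0.1]
```

arm_command(
  steps=[
    [[0, 0, 0.002], [0, 0, 0], 0],
    [[0, 0, 0.004], [0, 0, 0], 0],
    [[0, 0, 0.006], [0, 0, 0], 0],
    [[0, 0, 0.008], [0, 0, 0], 0],
  ],
)

```text
t: 5.8
tool_pos: [0.4253, 0.3776, 0.0296]
tool_rot: [-1.48, 0.609, -0.615]
contact_force: [-7.2, -10.3, 11.7]
opening: 0.0001
```

```bash
python3 st.py " -45,-8,29" " -45,-40,80"; python3 wi.py w3
```

```text
t 5.80 tcp [0.4253 0.3776 0.0296] jig [-26.5  -8.8  29.6] F jig [-12.3  -2.2  11.7] open 0.0001 q [ 0.6   0.13  1.89 -0.    1.12 -0.19]
 -45,-8,29 [-0.0008  0.0005 -0.0185] [-0.2 -0.   0.1]
 -45,-40,80 [ 0.0313 -0.0504 -0.0183] [-0.2 -0.   0.1]
```

View pics/w3.png

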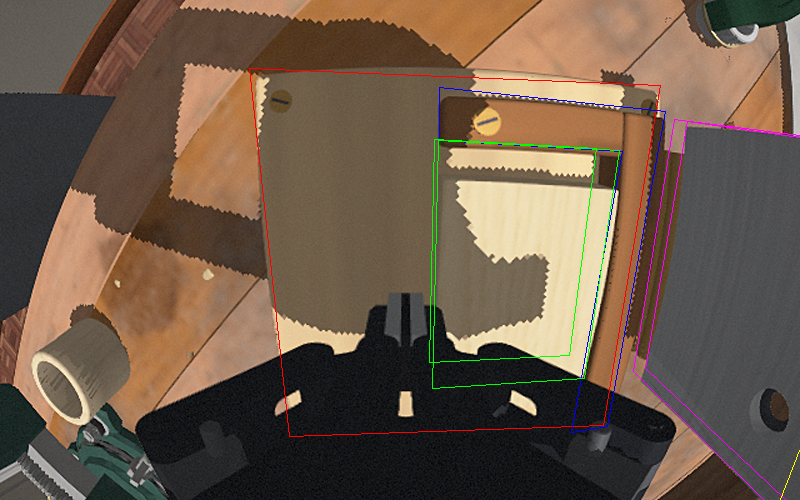

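arm_command(
  steps=[
    [[0, -0.001, -0.015], [0, 0, 0], 0],
    [[0.02, -0.002, -0.024], [0, 0, 0], 0],
    [[0.045, -0.002, -0.024], [0, 0, 0], 0],
    [[0.07, -0.002, -0.018], [0, 0, 0], 0],
    [[0.08, -0.002, 0], [0, 0, 0], 0],
  ],
)

```text
t: 6.35
tool_pos: [0.4827, 0.3195, 0.0311]
tool_rot: [-1.48, 0.611, -0.617]
contact_force: [-0.2, 0.4, 0.3]
opening: 0.0001
```

```bash
python3 st.py 12,-82,29
```

```text
t 6.35 tcp [0.4827 0.3195 0.0311] jig [-27.2 -90.5  31.1] F jig [0.2 0.5 0.3] open 0.0001 q [ 0.46  0.15  1.87 -0.    1.12 -0.33]
12,-82,29 [-0.0086  0.0022  0.0392] [-0.2 -0.2  0.1]
```

arm_command(
  steps=[
    [[0, 0.001, 0.02], [0, 0, 0], 0],
    [[0, 0.001, 0.039], [0, 0, 0], 0],
    [[-0.008, 0.002, 0.04], [0, 0, 0], 0],
    [[-0.014, 0.002, 0.04], [0, 0, 0], 0],
    [[-0.02, 0.002, 0.04], [0, 0, 0], 0],
  ],
)

```text
t: 6.85
tool_pos: [0.4954, 0.362, 0.0284]
tool_rot: [-1.481, 0.611, -0.616]
contact_force: [0.7, 0.1, -0.3]
opening: -0.0002
```

```bash
python3 st.py 12,-52,29;python3 wi.py w4
```

```text
t 6.85 tcp [0.4954 0.362  0.0284] jig [ 11.8 -69.5  28.4] F jig [ 0.6 -0.4 -0.3] open -0.0002 q [ 0.51  0.23  1.78 -0.    1.13 -0.27]
12,-52,29 [-0.0175 -0.0006  0.0001] [-0.1 -0.1  0.1]
```

View pics/w4.png

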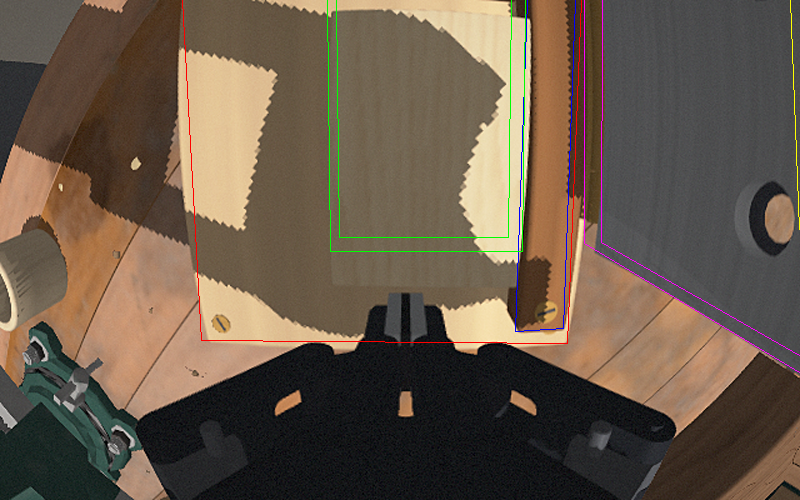

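arm_command(
  steps=[
    [[-0.004, 0, 0], [0, 0, 0], 0],
    [[-0.008, 0, 0], [0, 0, 0], 0],
    [[-0.012, 0, 0], [0, 0, 0], 0],
    [[-0.0145, 0, 0], [0, 0, 0], 0],
    [[-0.017, 0, 0], [0, 0, 0], 0],
  ],
)

```text
t: 7.4
tool_pos: [0.4846, 0.3739, 0.0291]
tool_rot: [-1.481, 0.606, -0.618]
contact_force: [9.8, -5.8, -0.6]
opening: 0.0003
```

```bash
python3 st.py 12,-52,29
```

```text
t 7.40 tcp [0.4846 0.3739 0.0291] jig [ 12.8 -53.4  29.1] F jig [  2.8 -11.1  -0.6] open 0.0003 q [ 0.54  0.22  1.79 -0.01  1.13 -0.25]
12,-52,29 [-0.0014  0.0001 -0.0008] [-0.3 -0.1  0.4]
```

arm_command(
  steps=[
    [[-0.003, 0, 0], [0, 0, 0], 0],
    [[-0.005, 0, 0], [0, 0, 0], 0],
    [[-0.006, 0, 0], [0, 0, 0], 0],
  ],
)

```text
t: 7.7
tool_pos: [0.485, 0.3746, 0.03]
tool_rot: [-1.484, 0.596, -0.627]
contact_force: [14.0, -15.4, -1.2]
opening: 0.0003
```

```bash
python3 st.py " -26,-10,29";python3 wi.py w5
```

```text
t 7.70 tcp [0.485  0.3746 0.03  ] jig [ 13.4 -53.3  30. ] F jig [ -1.1 -20.8  -1.2] open 0.0003 q [ 0.54  0.22  1.79 -0.02  1.12 -0.24]
 -26,-10,29 [-0.0433 -0.     -0.0394] [-0.4  0.   1. ]
```

View pics/w5.png

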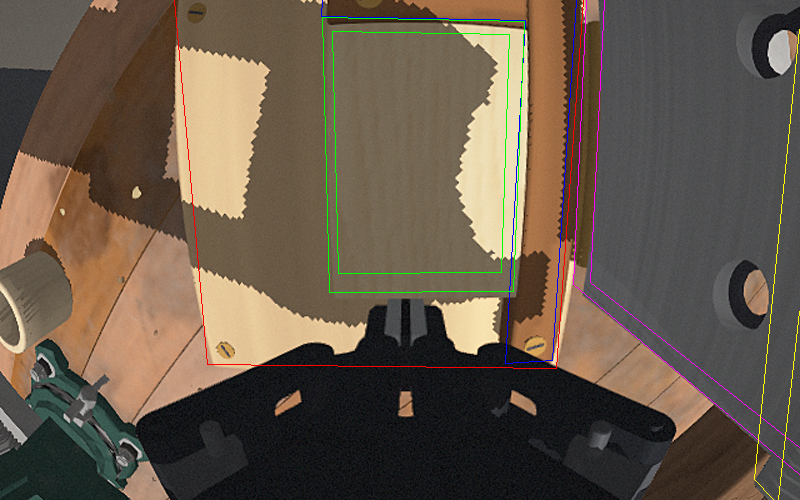

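arm_command(
  steps=[
    [[0.02, 0, 0], [-0.4, 0, 1], 0],
    [[0.022, 0, -0.03], [-0.4, 0, 1], 0],
    [[0.022, 0, -0.07], [-0.4, 0, 1], 0],
    [[-0.005, 0, -0.073], [-0.4, 0, 1], 0],
    [[-0.043, 0, -0.068], [-0.4, 0, 1], 0],
  ],
)

```text
t: 8.25
tool_pos: [0.4057, 0.3551, 0.0284]
tool_rot: [-1.484, 0.616, -0.615]
contact_force: [0.6, 0.7, 0.4]
opening: 0.0003
```

```bash
python3 st.py " -32,5,29" " -22,5,29"
```

```text
t 8.25 tcp [0.4057 0.3551 0.0284] jig [-56.2 -10.7  28.4] F jig [0.9 0.1 0.4] open 0.0003 q [ 0.58  0.07  1.96 -0.    1.11 -0.2 ]
 -32,5,29 [-0.0158 -0.0006  0.0242] [ 0.1 -0.2  0. ]
 -22,5,29 [-0.0159 -0.0006  0.0342] [ 0.1 -0.2  0. ]
```

arm_command(
  steps=[
    [[-0.016, -0.001, 0.01], [0, 0, 0], 0],
    [[-0.016, -0.001, 0.022], [0, 0, 0], 0],
    [[-0.016, -0.001, 0.026], [0, 0, 0], 0],
    [[-0.016, -0.001, 0.03], [0, 0, 0], 0],
    [[-0.016, -0.001, 0.034], [0, 0, 0], 0],
  ],
)

```text
t: 8.75
tool_pos: [0.4167, 0.3878, 0.0291]
tool_rot: [-1.493, 0.62, -0.612]
contact_force: [-15.2, -14.4, 17.5]
opening: 0.0002
```

```bash
python3 st.py " -22,5,29"; python3 wi.py w6
```

```text
t 8.75 tcp [0.4167 0.3878 0.0291] jig [-25.3   4.5  29.1] F jig [-21.    0.6  17.5] open 0.0002 q [ 0.62  0.14  1.88 -0.    1.13 -0.16]
 -22,5,29 [-0.0005  0.0001  0.0033] [ 0.7 -0.3 -0. ]
```

View pics/w6.png

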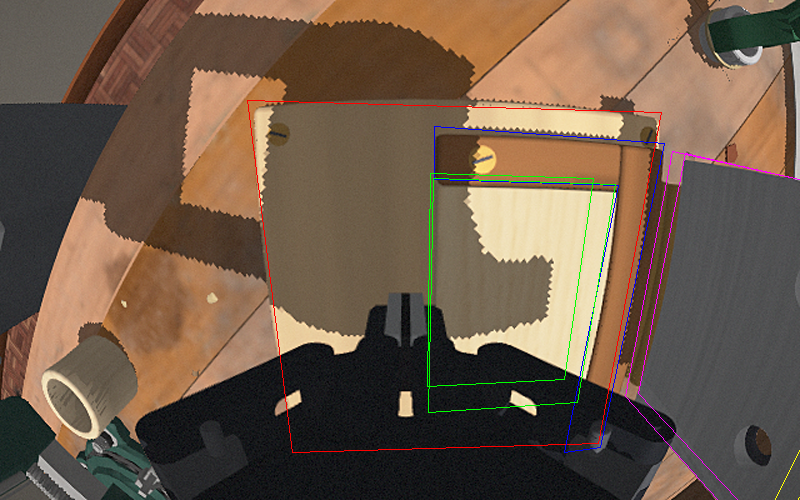

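```bash
python3 - <<'E'
import cv2,pickle
p=pickle.load(open('w6.pkl','rb'));cv2.imwrite('pics/w6z.png',cv2.resize(p['img'][100:310,320:540,::-1],None,fx=2.8,fy=2.8,interpolation=cv2.INTER_CUBIC))
E
```

View pics/w6z.png

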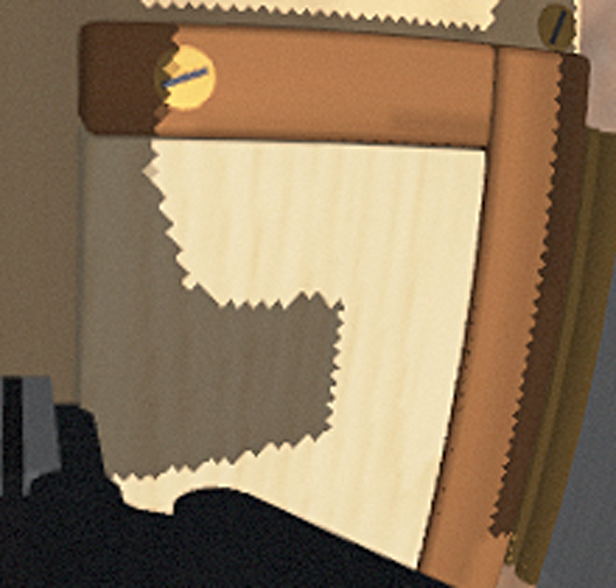

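arm_command(
  steps=[
    [[0, 0, -0.02], [0, 0, 0], 0],
    [[0, -0.04, -0.03], [0, 0, 0], 0],
    [[0, -0.09, -0.03], [0, 0, 0], 0],
    [[0, -0.14, -0.02], [0, 0, 0], 0],
    [[0, -0.19, 0], [0, 0, 0], 0],
  ],
)

```text
t: 9.3
tool_pos: [0.4175, 0.3872, 0.2169]
tool_rot: [-1.494, 0.622, -0.614]
contact_force: [1.3, 0.7, -0.4]
opening: -0.0002
```

```bash
python3 st.py 135,20,230
```

```text
t 9.30 tcp [0.4175 0.3872 0.2169] jig [-25.2   3.5 216.9] F jig [ 1.4 -0.4 -0.4] open -0.0002 q [ 0.62 -0.06  1.75 -0.    1.47 -0.16]
135,20,230 [-0.0176 -0.0152  0.1599] [ 0.8 -0.4 -0. ]
```

arm_command(
  steps=[
    [[0, -0.015, 0.02], [0, 0, 0], 0],
    [[-0.006, -0.015, 0.06], [0, 0, 0], 0],
    [[-0.012, -0.015, 0.1], [0, 0, 0], 0],
    [[-0.018, -0.015, 0.14], [0, 0, 0], 0],
    [[-0.018, -0.015, 0.165], [0.8, -0.4, 0], 0],
  ],
)

```text
t: 9.8
tool_pos: [0.5239, 0.5175, 0.2287]
tool_rot: [-1.482, 0.612, -0.611]
contact_force: [-1.0, -0.6, -0.4]
opening: -0.0
```

```bash
python3 st.py 138,20,158; python3 wi.py s7 scene; python3 wi.py w7
```

```text
t 9.80 tcp [0.5239 0.5175 0.2287] jig [142.3  19.9 228.7] F jig [-1.1  0.2 -0.4] open -0.0 q [ 0.68  0.31  1.33  0.    1.5  -0.11]
138,20,158 [-0.0001  0.0707 -0.0043] [-0. -0. -0.]
```

View pics/s7.png

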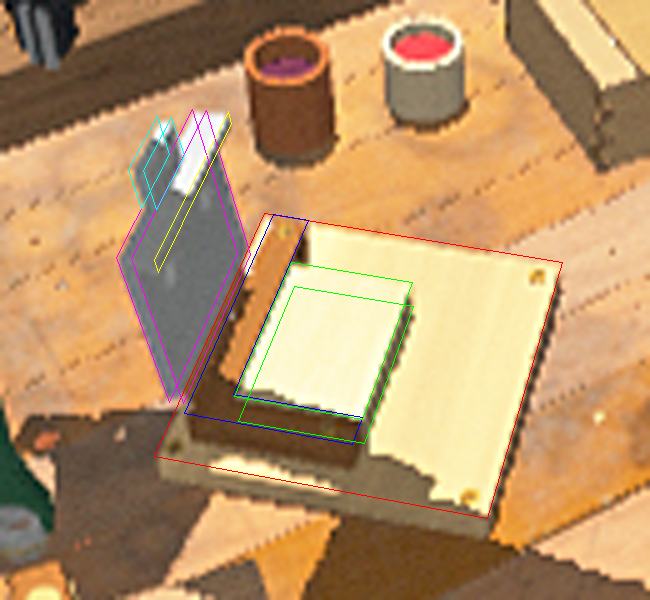

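View pics/w7.png

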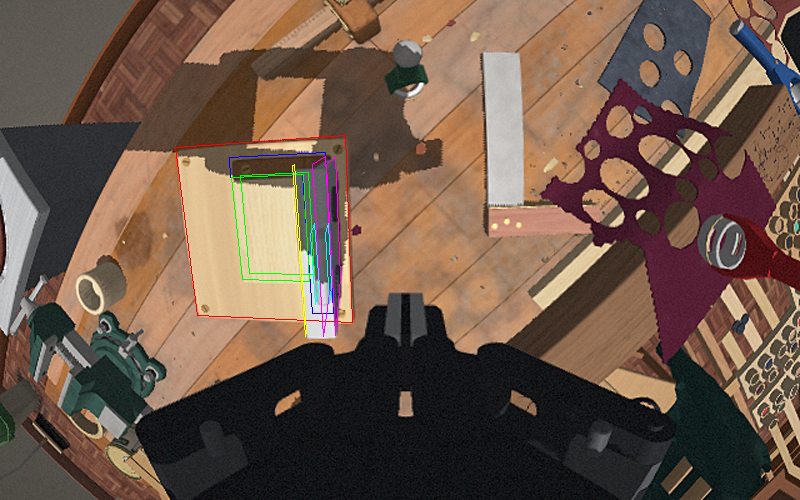

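arm_command(
  steps=[
    [[0, 0.03, -0.003], [0, 0, 0], 0],
    [[0, 0.055, -0.003], [0, 0, 0], 0],
    [[0, 0.068, -0.003], [0, 0, 0], 0],
    [[0, 0.068, -0.006], [0, 0, 0], 0],
  ],
)

```text
t: 10.3
tool_pos: [0.5187, 0.5109, 0.157]
tool_rot: [-1.487, 0.615, -0.611]
contact_force: [-0.2, -0.3, -0.3]
opening: 0.0001
```

```bash
python3 st.py 118,20,160 100,20,160; python3 wi.py s8 scene; python3 wi.py w8
```

```text
t 10.30 tcp [0.5187 0.5109 0.157 ] jig [133.9  18.9 157. ] F jig [-0.3 -0.1 -0.3] open 0.0001 q [ 0.68  0.34  1.41  0.    1.4  -0.11]
118,20,160 [-0.0011 -0.003  -0.016 ] [ 0.3 -0.1 -0.1]
100,20,160 [-0.0011 -0.0029 -0.034 ] [ 0.3 -0.1 -0.1]
```

View pics/s8.png

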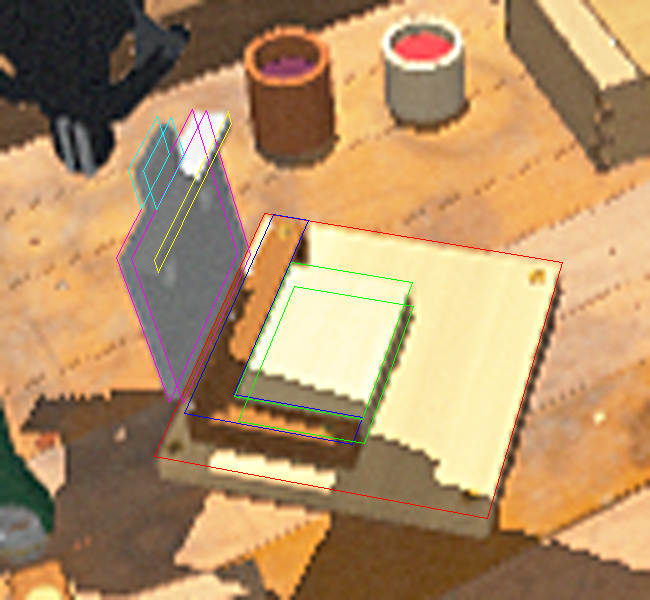

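View pics/w8.png

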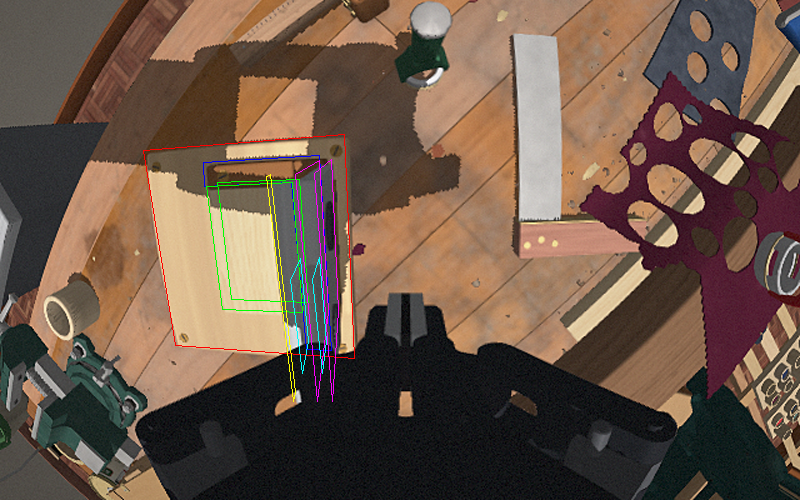

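arm_command(
  steps=[
    [[-0.001, -0.003, -0.012], [0, 0, 0], 0],
    [[-0.001, -0.004, -0.022], [0, 0, 0], 0],
    [[-0.001, -0.005, -0.031], [0, 0, 0], 0],
    [[-0.001, -0.006, -0.039], [0, 0, 0], 0],
    [[-0.001, -0.006, -0.047], [0, 0, 0], 0],
  ],
)

```text
t: 10.9
tool_pos: [0.4863, 0.4797, 0.1688]
tool_rot: [-1.479, 0.611, -0.613]
contact_force: [0.9, 1.2, 2.5]
opening: 0.0004
```

```bash
python3 st.py 65,20,161 53,20,157 42,20,153
```

```text
t 10.90 tcp [0.4863 0.4797 0.1688] jig [ 89.   19.9 168.8] F jig [1.5 0.2 2.5] open 0.0004 q [ 0.67  0.23  1.53  0.    1.38 -0.12]
65,20,161 [-0.0001  0.0077 -0.024 ] [-0.2 -0.1  0. ]
53,20,157 [-0.0001  0.0116 -0.036 ] [-0.2 -0.1  0. ]
42,20,153 [-0.0001  0.0156 -0.047 ] [-0.2 -0.1  0. ]
```

arm_command(
  steps=[
    [[0, 0.005, -0.012], [0, 0, 0], 0],
    [[0, 0.009, -0.024], [0, 0, 0], 0],
    [[0, 0.012, -0.035], [0, 0, 0], 0],
    [[0, 0.017, -0.047], [0, 0, 0], 0],
    [[0, 0.023, -0.058], [0, 0, 0], 0],
  ],
)

```text
t: 11.4
tool_pos: [0.4448, 0.438, 0.1455]
tool_rot: [-1.48, 0.611, -0.613]
contact_force: [1.6, -0.1, 1.5]
opening: -0.0001
```

```bash
python3 st.py 21,20,140 4,20,124; python3 wi.py s9 scene 1.05
```

```text
t 11.40 tcp [0.4448 0.438  0.1455] jig [ 30.1  20.  145.5] F jig [ 1.1 -1.2  1.5] open -0.0001 q [ 0.66  0.11  1.69  0.    1.33 -0.13]
21,20,140 [-0.      0.0054 -0.0091] [-0.2 -0.1  0. ]
4,20,124 [ 0.      0.0214 -0.0262] [-0.2 -0.1  0. ]
```

View pics/s9.png

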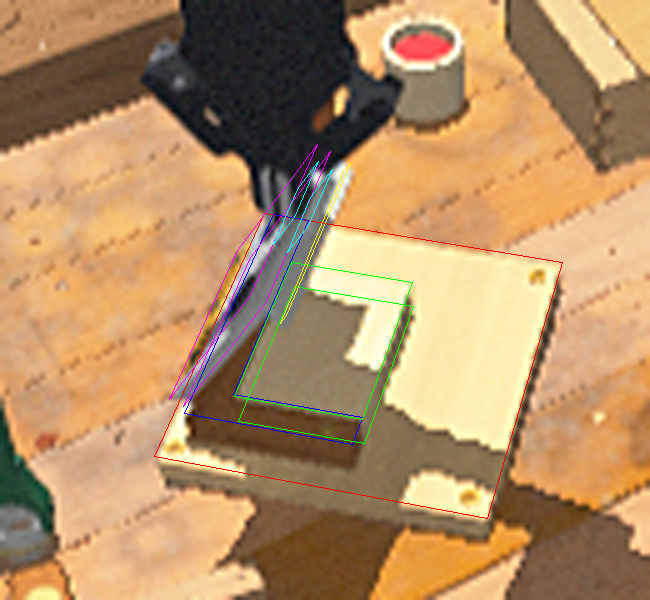

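arm_command(
  steps=[
    [[0, 0.006, -0.01], [0, 0, 0], 0],
    [[0, 0.014, -0.019], [0, 0, 0], 0],
    [[0, 0.022, -0.027], [0, 0, 0], 0],
    [[0, 0.031, -0.035], [0, 0, 0], 0],
    [[0, 0.041, -0.041], [0, 0, 0], 0],
  ],
)

```text
t: 11.95
tool_pos: [0.4137, 0.4071, 0.102]
tool_rot: [-1.484, 0.613, -0.612]
contact_force: [-0.3, 0.2, 1.5]
opening: 0.0001
```

```bash
python3 st.py " -20,20,83" " -25,20,66"  " -27,20,48"; python3 wi.py s10 scene 0.5
```

```text
t 11.95 tcp [0.4137 0.4071 0.102 ] jig [-13.8  20.2 102. ] F jig [-0.1  0.4  1.5] open 0.0001 q [ 0.65  0.06  1.83  0.    1.25 -0.14]
 -20,20,83 [ 0.0003  0.019  -0.0062] [ 0.1 -0.1 -0. ]
 -25,20,66 [ 0.0003  0.036  -0.0112] [ 0.1 -0.1 -0. ]
 -27,20,48 [ 0.0003  0.054  -0.0132] [ 0.1 -0.1 -0. ]
```

View pics/s10.png

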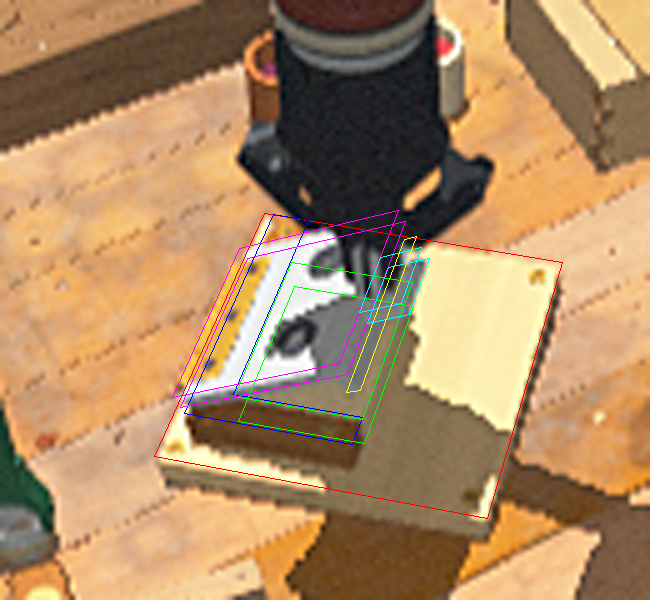

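arm_command(
  steps=[
    [[0, 0.01, -0.004], [0, 0, 0], 0],
    [[0, 0.019, -0.007], [0, 0, 0], 0],
    [[0, 0.028, -0.009], [0, 0, 0], 0],
    [[0, 0.036, -0.012], [0, 0, 0], 0],
    [[0, 0.044, -0.013], [0, 0, 0], 0],
  ],
)

```text
t: 12.5
tool_pos: [0.4025, 0.3963, 0.0549]
tool_rot: [-1.488, 0.615, -0.61]
contact_force: [-0.3, -0.6, 0.3]
opening: 0.0001
```

```bash
python3 st.py " -28,20,48"; python3 wi.py s11 scene 0.1
```

```text
t 12.50 tcp [0.4025 0.3963 0.0549] jig [-29.3  20.5  54.9] F jig [-0.6 -0.2  0.3] open 0.0001 q [ 0.65  0.09  1.88 -0.    1.17 -0.14]
 -28,20,48 [0.0005 0.0069 0.0013] [ 0.3 -0.1 -0. ]
```

View pics/s11.png

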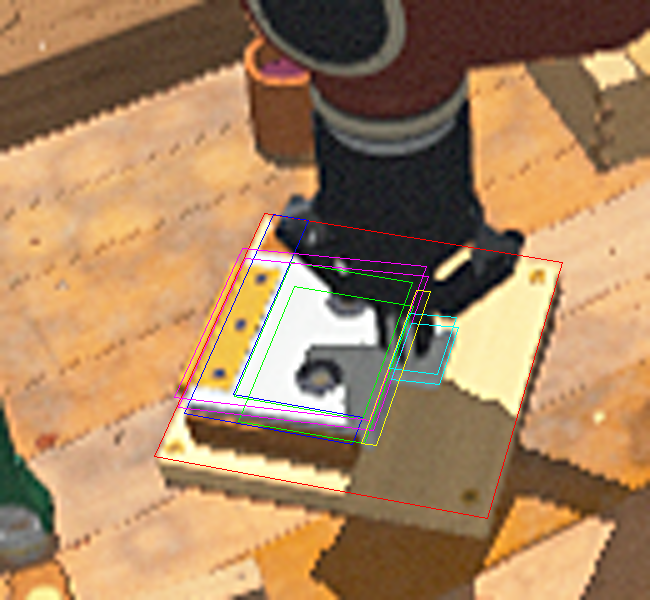

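arm_command(
  steps=[
    [[0, 0.003, 0], [0, 0, 0], 0],
    [[0, 0.006, 0], [0, 0, 0], 0],
    [[0, 0.008, 0], [0, 0, 0], 0],
    [[0, 0.009, 0], [0, 0, 0], 0],
    [[0, 0.01, 0], [0, 0, 0], 0],
  ],
)

```text
t: 13.05
tool_pos: [0.4018, 0.3958, 0.0477]
tool_rot: [-1.492, 0.617, -0.609]
contact_force: [-11.4, -9.5, 29.9]
opening: 0.0002
```

```bash
python3 st.py " -28,20,48"
```

```text
t 13.05 tcp [0.4018 0.3958 0.0477] jig [-30.2  20.7  47.7] F jig [-14.8   1.4  29.9] open 0.0002 q [ 0.65  0.1   1.89 -0.    1.16 -0.14]
 -28,20,48 [ 0.0007 -0.0004  0.0021] [ 0.6 -0.  -0.1]
```

arm_command(
  steps=[
    [[0, -0.01, 0.001], [0, 0, 0], 0],
    [[0, -0.04, 0.001], [0, 0, 0], 0],
    [[0, -0.09, 0], [0, 0, 0], 0],
    [[0, -0.13, -0.03], [0, 0, 0], 0],
    [[0.04, -0.17, -0.06], [0, 0, 0], 0],
  ],
)

```text
t: 13.55
tool_pos: [0.3867, 0.3382, 0.2128]
tool_rot: [-1.49, 0.612, -0.606]
contact_force: [1.3, -0.6, 0.6]
opening: 0.0005
```

```bash
python3 st.py; python3 wi.py w12 wrist 0
```

```text
t 13.55 tcp [0.3867 0.3382 0.2128] jig [-81.6  -9.2 212.8] F jig [ 0.5 -1.4  0.6] open 0.0005 q [ 0.57 -0.2   1.88 -0.    1.47 -0.22]
```

View pics/w12.png

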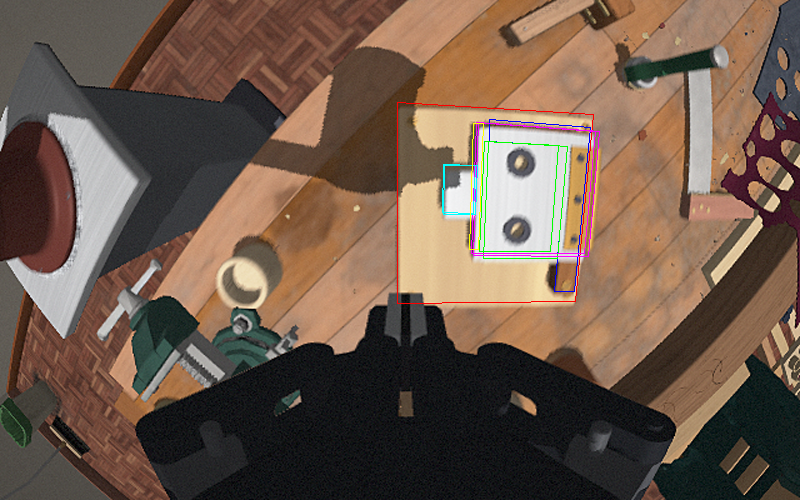

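arm_command(
  steps=[
    [[0.05, 0, -0.02], [0, 0, 0], 0],
    [[0.1, -0.01, -0.04], [0, 0, 0], 0],
    [[0.14, -0.02, -0.06], [0, 0, 0], 0],
    [[0.14, -0.02, -0.06], [0, 0, 0], 0],
  ],
)

```text
t: 14.0
tool_pos: [0.4494, 0.1901, 0.2411]
tool_rot: [-1.484, 0.61, -0.623]
contact_force: [0.0, 1.1, 0.6]
opening: -0.0001
```

```bash
python3 st.py; python3 wi.py s13 scene 0; python3 wi.py t13 top 0; python3 - <<'E'
import cv2,pickle
p=pickle.load(open('s13.pkl','rb'));cv2.imwrite('pics/s13z.png',cv2.resize(p['img'][205:280,240:340,::-1],None,fx=7.5,fy=7.5,interpolation=cv2.INTER_CUBIC))
E
```

```text
t 14.00 tcp [0.4494 0.1901 0.2411] jig [-142.5 -158.1  241.1] F jig [0.8 0.8 0.6] open -0.0001 q [ 0.25 -0.29  1.91 -0.01  1.52 -0.53]
```

View pics/s13.png

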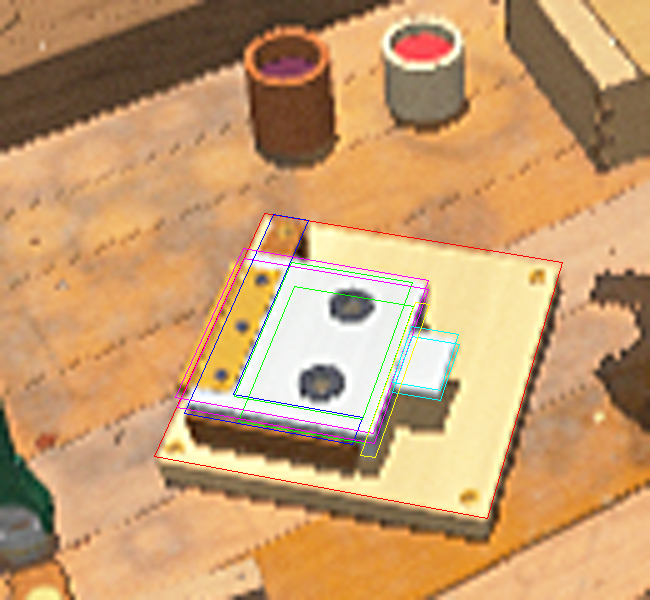

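View pics/s13z.png

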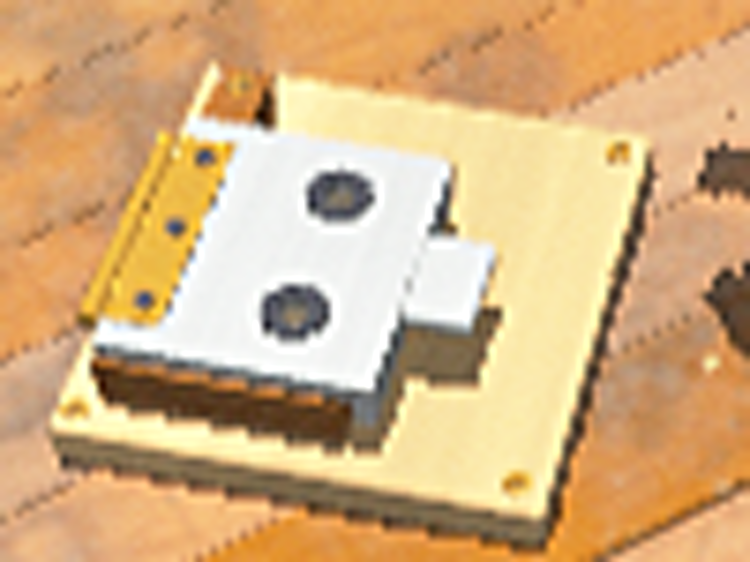

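View pics/t13.png

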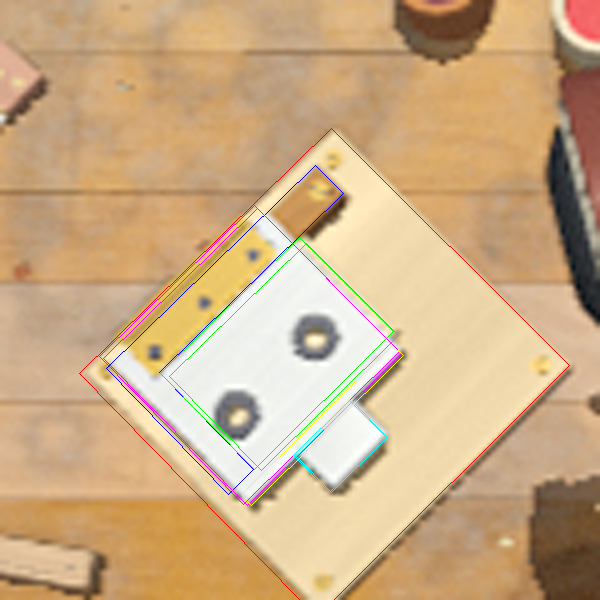

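```bash
python3 - <<'E'
from station import ctrl
print(ctrl.finish_job())
E
```

```text
the job is handed in; nothing more can be done
None
```

The job is done and handed in at about 14 s of the 51 s allowed. The offcut is home in the corner and the drill plate is shut over it.

- **Offcut:** I pushed it with the closed fingertips against the back fence, then the side fence, then the back fence again. Each final push met about 21 N. The wrist image after the last push showed it flush with both fences. Once the plate was over it, I could no longer see the offcut.
- **Plate:** I pushed the tab from behind, over and down. At the end the fingertips pressed with about 30 N at z = 47.7 mm, which matches the shut height of 48 mm. After I backed off, the scene, top and wrist pictures all fitted a plate angle of 0. The lip hung below the plate's front edge, and the open arm touched nothing.
- **Bystanders:** The cups visible in the last pictures had not moved. I did not check the other items individually, but the arm never went near them.
- **Odd reading:** The wrist showed upward force during the back-fence pushes, up to about 18 N. I put it down to friction on the offcut but did not confirm that. It disappeared when I eased off, and the pictures showed nothing wrong.

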